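# Set the throttle and hold the choke for a cold engine start

### The job

Get the engine on the run stand ready for a cold start from its control console: first slide the black throttle lever back to the green start mark and leave it there, then pull the orange choke knob out until the white half-choke ring (the first to appear) is right at the face of the nut. The choke springs back, so keep your grip on the knob and finish while still holding it out at that ring, ready for me to turn the key; leave everything else on the bench where it is.

Things in the scene. Friction and masses are not known exactly. Their poses are not given: they have to be found in the camera images.
- console: grey engine console fixed to the bench, origin at the centre of its underside; x points away from the operator, z up, 200 mm in x, 340 mm in y. Upright front at x = -100 mm, 100 mm high; from there the dark panel slopes up at 12 deg to 142 mm at the back. Throttle at y = +85 mm, choke at y = -95 mm. Dials and ignition key (y -140 to +5 mm, up to 33 mm above the panel) are not handled
- start_mark (a point): green start mark of the throttle: a green line on each side of the slot and a green dot beyond each. This point lies in the middle of the slot, 3 mm off the panel. The lever is at the mark when its grip stands over this point, square to the panel (throttle_grip 35 mm from here along the panel's normal)
- throttle (a joint): place of the throttle lever in its slot (m): 0 at the idle end, nearest the front; 0.080 at the fast end; 0.024 exactly at the green mark. The slot runs straight up the panel: direction (cos 12 deg, 0, sin 12 deg) in the console's frame. 2.5 N of friction; it stays where it is left
- throttle_grip (a point): centre of the throttle lever's black grip: a block 16 mm wide (console y), 24 mm along the slot, 32 mm tall (square to the panel), on a thin stalk. This point is 38 mm off the panel and moves with the lever. Free for 70 mm to either side
- choke (a joint): how far the choke is pulled out (m): 0 home, 0.035 when the middle of the white half-choke ring is at the nut's face, 0.055 for the red full-choke ring, 0.060 at its stop. A spring pulls it home: 4 N at home, 9 N at the white ring, 13 N at the stop; friction 0.6 N
- choke_grip (a point): middle of the orange choke knob's waist, on its axis, 72 mm above the bench; moves with the knob, which pulls out level along the console's -x. Waist 24 mm diameter, from 18 mm inward to 14 mm outward of this point; then an end flange 40 mm diameter, 10 mm thick, that fingers can hook behind. At home this point is 32 mm in front of the console. Free from above and 70 mm to either side
- choke_nut (a point): centre of the outer face of the round steel nut (24 mm diameter, standing 10 mm off the console's front) out of which the 10 mm dark choke stem slides. The rings on the stem are 5 mm wide, first white, then red, and hidden inside while the choke is home
- wrench: combination wrench, steel, 170 mm long, lying just in front of the console's left half (origin on the bench side, at its middle)
- air_filter: round pleated air filter cartridge, 98 mm diameter, 58 mm high, standing right of the console (origin: centre of its underside)
- oil_bottle: blue handled oil bottle, 100 x 60 mm, 206 mm high, standing left of the console (origin: centre of its underside)
- spray_can: yellow spray can, 54 mm diameter, 170 mm high (origin: centre of its underside)
- mug: blue mug, 82 mm diameter, 95 mm high (origin: centre of its underside)
- screw_jar: glass jar with a steel cap, 64 mm diameter, 75 mm high (origin: centre of its underside)
- plug_tray: red open dish, 120 x 85 x 28 mm, with two spark plugs (origin: centre of its underside)
- screwdriver: red-handled screwdriver, 200 mm long, lying on the bench (origin on the bench side, at its middle)

How it is judged:
On the way, in this order (a step that is already met when the one before it is completed fails the run):
1. the throttle lever stands at the green start mark, with the choke still home (value of joint throttle between 0.018 and 0.03 m and value of joint choke below 0.008 m), for 0.3 s.
2. the choke is held out by the fingers at the white ring, the throttle still at its mark (value of joint throttle between 0.018 and 0.03 m and value of joint choke between 0.029 and 0.041 m and contact force between the fingers and choke above 3 N), for 0.5 s.
At the end, for the whole second after the job is handed in: The throttle lever is within 6 mm of the green start mark (0.018 to 0.030 m) and the choke is held still by the fingers (more than 3 N) with the white ring within 6 mm of the nut's face (0.029 to 0.041 m out) (all of step 2 and velocity of joint choke between -0.01 and 0.01 m/s); the arm keeps its last pose, push and grip.
It fails at once if something else on the bench was pushed more than 20 mm out of its place (distance of any of wrench, air_filter, oil_bottle, spray_can, mug, screw_jar, plug_tray, screwdriver from where it was at the start of the episode above 0.02 m).
It fails at once if something standing on the bench was tipped (angle between any of air_filter, oil_bottle, spray_can, mug, screw_jar, plug_tray's own z axis and vertical above 0.3 rad).
It also fails if it takes over 48 s, if anything falls off the work surface, if the arm or the gripper's body presses on something with over 40 N, if the wrist force passes 120 N, or if a joint passes its speed limit or range.

### The arm

A 6-joint arm with a two-finger parallel gripper is mounted at the origin on the work surface. World frame = base frame: x ahead of the robot, y to its left, z up, the work surface at z = 0. Lengths are in m, angles in rad, forces in N, time in s.
With the tool pointing down it reaches from about 0.2 to 0.875 m from the base axis. Payload 3.4 kg.
Tool frame: the origin (TCP) lies between the finger pads; the fingertips stand 11 mm ahead of it and the grasp point (between the pads) lies 8 mm behind it (tip_extent is the distance from the TCP to the fingertips, in m); x points along the fingers, y is the direction in which the jaws open and shut, and the axes are right-handed (so a half turn about x gives the same grasp; the last joint's range is limited). The gripper opens to 94 mm and grips with 3 to 60 N. Pads are 16 mm wide; open, the fingers measure 119 mm over their backs; the gripper's body (75 mm by 177 mm) begins 78 mm behind the grasp point.
Start: joints at [1.002, 0.276, 1.505, -0, 1.361, -0.121], TCP at [0.249, 0.518, 0.216] pointing down, gripper open.
Joint ranges: [-2.89, 2.89], [-0.75, 2.08], [0.22, 2.7], [-1.18, 4.32], [0.11, 2.71], [-2.7, 2.7]. Speed limits (rad/s): [2.57, 2.57, 3.14, 3.14, 3.14, 3.14].

### API

Orientations are given as a unit quaternion [w, x, y, z].
In Python, from rig import * gives the robot as it stands. The module is installed in compiled form; this text tells all that it offers.
- The arm moves only by the tool apply_moves, never from a script. Its argument "deltas" is a list of rows, each an object with "rotation": the turn, a rotation vector about the tool's x, y, z normalised to -1 to 1, where 1 is 180 degrees, a list of three; "translation": the shift along the tool's x, y, z normalised to -1 to 1, where 1 is 75 cm, a list of three; "claw": the opening, from 0 (shut) to 1 (fully open). In form: [{"rotation": [rx, ry, rz], "translation": [dx, dy, dz], "claw": claw}, ...]. A call has 1 to 5 rows; each row is the pose to reach, as a shift and turn from the pose measured when the call began, along the tool's axes at that moment, turning the shorter way round; what a row does not reach only later rows make up. A row lasts 1/10 s, in which the tool goes at most 50 mm and 8.59 degrees, less where a joint would pass 70% of its speed; a pose out of reach is approached as far as the arm can. A call with a number of a shift or a turn outside -1 to 1 is refused whole. A call with a gripper value outside its range is refused whole. The fingers move at their own pace and stop on an object; "squeeze" is the grip in N (left out, the last holds). Time passes only in rows, so rows that repeat a pose let the fingers close. It gives the time, the measured TCP pose, the force and the opening at its end, in the units of the state.
- get_state(): the state, without advancing time (a new reading comes with each control period).
- grab_frame(name): name is "scene" or "side" or "wrist"; returns a dict with "image" (400x640x3 uint8, red, green, blue), "mtx" (3x3 intrinsics, pixels), "dist_coeffs" ([k1, k2, p1, p2, k3] as OpenCV has them; the pictures are not rectified), "T" (4x4, takes a point from camera to world coordinates). Camera axes: x right, y up, looking along -z (the intrinsics and any distortion apply to the point x, -y, -z); pixel columns grow to the right and rows downward; lengths in m; the calibration is good to about 2 mm. A picture is of the moment at which its call begins. There is no depth.
- hand_in(): hands the job in, once; it reports no verdict.
The state is a dict: "clock": time; "joint_pos": joint angles; "joint_vel": joint speeds; "effort": joint torques, N m; "tcp_pos": TCP position; "orientation": TCP orientation; "ft_force": force on the tool from outside, world axes, zero at the start; "ft_torque": the same for the moment, N m; "grip_width": finger opening in m.
Only numpy, scipy, OpenCV 4.12 (cv2) and the standard library are available. Lean on these libraries where they do the work, as an engineer would, in place of code of your own. Each camera call takes 0.05 s, during which the arm holds its last target.

## Working session

There is one attempt and no reset: what is moved stays moved. The work goes in short steps, Python scripts to look and compute and a tool call to move; the robot and the scene stay as the last step left them, time stands still between calls to the robot, and variables do not carry over. Pictures are saved under pics/ and viewed, and the job is handed in when it is done.

Besides the shell and the picture viewer there is one more tool, called after "Emit:" by a JSON object that holds its "fn" and its "kwargs". apply_moves: Moves the arm, as the interface text tells. Scaled input: -1 to 1 covers 75 cm each way for a shift and 180 degrees each way for a turn. Its arguments: {"type":"object","properties":{"deltas":{"type":"array","items":{"type":"object","properties":{"rotation":{"type":"array","items":{"type":"number","minimum":-1,"maximum":1}},"translation":{"type":"array","items":{"type":"number","minimum":-1,"maximum":1}},"claw":{"type":"number"}}}},"squeeze":{"type":"number"}},"required":["deltas"]}

```bash
mkdir -p pics; cat > h.py <<'E'
from rig import *
import numpy as np, cv2
def snap(n,tag):
    f=grab_frame(n); cv2.imwrite(f'pics/{tag}.png',f['image'][:,:,::-1]); np.savez(f'{tag}.npz',**f); return f
def ray(f,uv):
    p=cv2.undistortPoints(np.array([[uv]],float),f['mtx'],f['dist_coeffs'])[0,0]
    T=f['T']; d=T[:3,:3]@np.array([p[0],-p[1],-1]); return T[:3,3],d/np.linalg.norm(d)
def onz(f,uv,z):
    o,d=ray(f,uv); return o+d*(z-o[2])/d[2]
def tri(rs):
    A=np.zeros((3,3));b=np.zeros(3)
    for o,d in rs:
        P=np.eye(3)-np.outer(d,d);A+=P;b+=P@o
    x=np.linalg.solve(A,b); return x,[np.linalg.norm((np.eye(3)-np.outer(d,d))@(x-o)) for o,d in rs]
def proj(f,X):
    T=f['T'];c=T[:3,:3].T@(np.asarray(X,float)-T[:3,3]);q=np.array([[c[0],-c[1],-c[2]]])
    return cv2.projectPoints(q,np.zeros(3),np.zeros(3),f['mtx'],f['dist_coeffs'])[0][0,0]
E
python3 -c "
from h import *
for n in ['scene','side','wrist']:
    f=snap(n,n+'0');print(n,f['T'].round(3).tolist(),f['mtx'].round(0).tolist())
print(get_state())"
```

```text
scene [[-0.997, -0.072, 0.041, 0.555], [0.083, -0.808, 0.583, 0.808], [-0.009, 0.584, 0.812, 1.248], [0.0, 0.0, 0.0, 1.0]] [[476.0, 0.0, 325.0], [0.0, 476.0, 199.0], [0.0, 0.0, 1.0]]
side [[0.75, 0.527, -0.399, -0.21], [-0.661, 0.591, -0.462, -0.798], [-0.007, 0.611, 0.792, 1.468], [0.0, 0.0, 0.0, 1.0]] [[495.0, 0.0, 323.0], [0.0, 495.0, 197.0], [0.0, 0.0, 1.0]]
wrist [[0.432, -0.867, -0.246, 0.177], [0.902, 0.416, 0.12, 0.553], [-0.001, -0.274, 0.962, 0.383], [0.0, 0.0, 0.0, 1.0]] [[330.0, 0.0, 320.0], [0.0, 330.0, 200.0], [0.0, 0.0, 1.0]]
{'clock': 0.15, 'joint_pos': array([ 1.00201346e+00,  2.76421513e-01,  1.50579869e+00,  2.51455272e-05,
        1.36073099e+00, -1.20997291e-01]), 'joint_vel': array([ 0.00093286, -0.00099301, -0.00308796,  0.00083936,  0.0013396 ,
       -0.00225674]), 'effort': array([ 2.15166379e-03, -4.04924440e+01, -2.37431967e+01,  7.00909621e-02,
        3.14251450e-02, -7.48942693e-05]), 'tcp_pos': array([0.24873329, 0.51796834, 0.21583694]), 'orientation': array([ 0.68928663,  0.15654942,  0.68962778, -0.15744761]), 'ft_force': array([ 0.58167205, -0.32745433,  0.45845862]), 'ft_torque': array([ 0.00844669, -0.01013421,  0.00880942]), 'grip_width': 0.09378974546902721}
```

View pics/scene0.png

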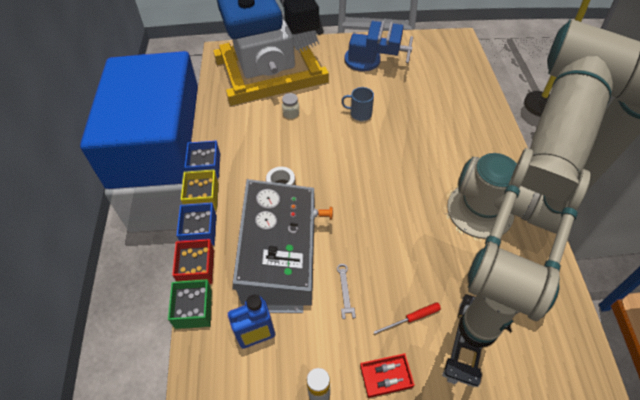

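View pics/side0.png

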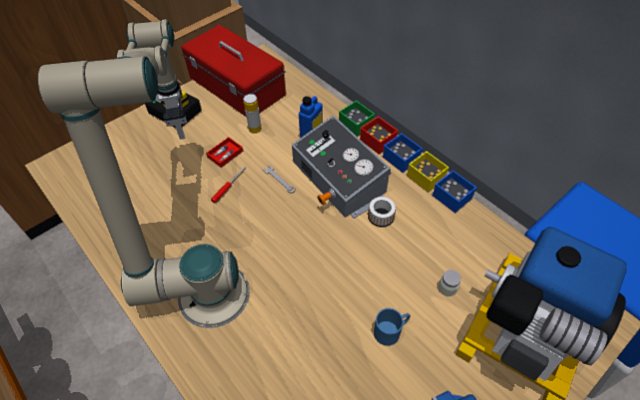

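View pics/wrist0.png

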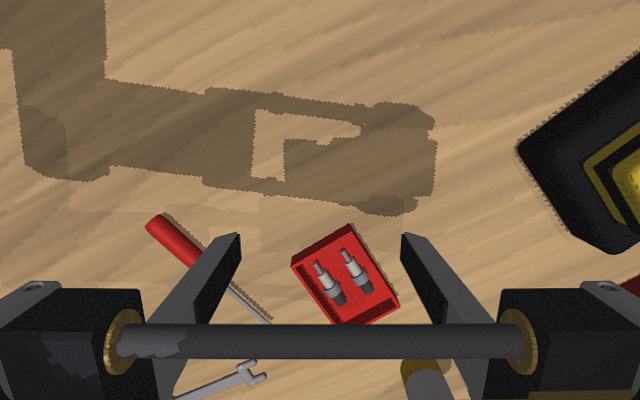

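The scene view shows the console at about (275,240), the orange knob at (325,213) and the green marks at (288,250). The wrench lies at (346,290). In the side view the knob is at (325,198). I'll zoom in for accurate pixels.

```bash
python3 -c "
import cv2
a=cv2.imread('pics/scene0.png')[170:320,220:370];b=cv2.imread('pics/side0.png')[85:235,270:420]
cv2.imwrite('pics/za.png',cv2.resize(a,(600,600),interpolation=cv2.INTER_CUBIC));cv2.imwrite('pics/zb.png',cv2.resize(b,(600,600),interpolation=cv2.INTER_CUBIC))"
python3 -c "
from h import *
import numpy as np
for n in ['scene0','side0']:
    im=cv2.imread(f'pics/{n}.png');h=cv2.cvtColor(im,cv2.COLOR_BGR2HSV)
    for c,lo,hi in [('green',(45,120,90),(80,255,255)),('orange',(5,180,120),(18,255,255))]:
        k,l,s,ce=cv2.connectedComponentsWithStats(cv2.inRange(h,lo,hi))
        for i in range(1,k):
            if s[i,4]>=4: print(n,c,s[i],ce[i].round(1))
"
```

```text
scene0 green [293 198   2   2   4] [293.5 198.5]
scene0 green [286 245   7   6  36] [289.1 247.4]
scene0 green [284 268   8   7  40] [287.7 271. ]
scene0 green [168 280  40  40 263] [189.5 298.8]
scene0 orange [292 205   3   3   5] [293. 206.]
scene0 orange [319 207  13  11  90] [325.7 212.4]
scene0 orange [207 248   2   4   6] [207.5 249.5]
scene0 orange [201 271   6   2   7] [203.9 271.9]
scene0 orange [185 273   5   2   6] [186.8 273.2]
scene0 orange [191 272   5   2   8] [193.  272.5]
scene0 orange [619 301   6  10  21] [621.3 305. ]
scene0 orange [624 312   6  12  28] [626.4 317.4]
scene0 orange [629 325   3   4   7] [629.9 326.3]
side0 green [153 101   2   2   4] [153.5 101.5]
side0 green [353 100  21  18  44] [365.3 108.8]
side0 green [340 111  20  14  28] [348.3 117.8]
side0 green [360 119   8   4   9] [363.4 120.3]
side0 green [309 140   6   5  20] [311.4 141.7]
side0 green [320 151   6   5  22] [322.6 153.1]
side0 green [348 180   2   2   4] [348.5 180.5]
side0 orange [369 134   4   2   6] [370.5 134.5]
side0 orange [387 134   4   4   6] [388.7 135.3]
side0 orange [379 139   4   3   6] [380.8 140.3]
side0 orange [319 192  12  11  66] [324.8 196.4]
```

View pics/za.png

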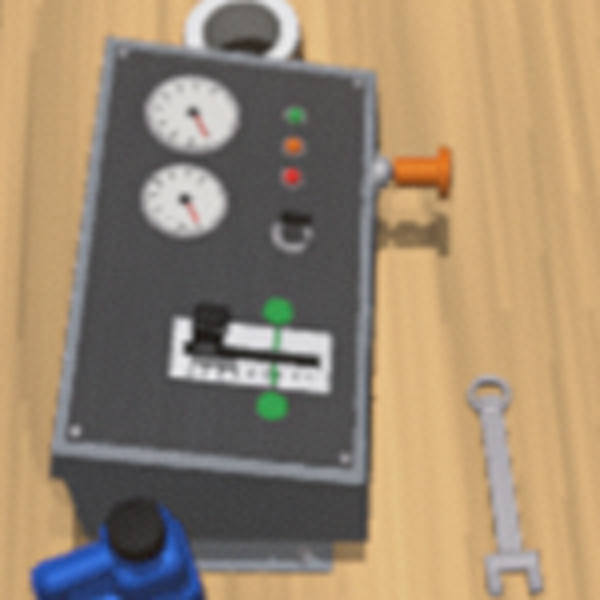

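View pics/zb.png

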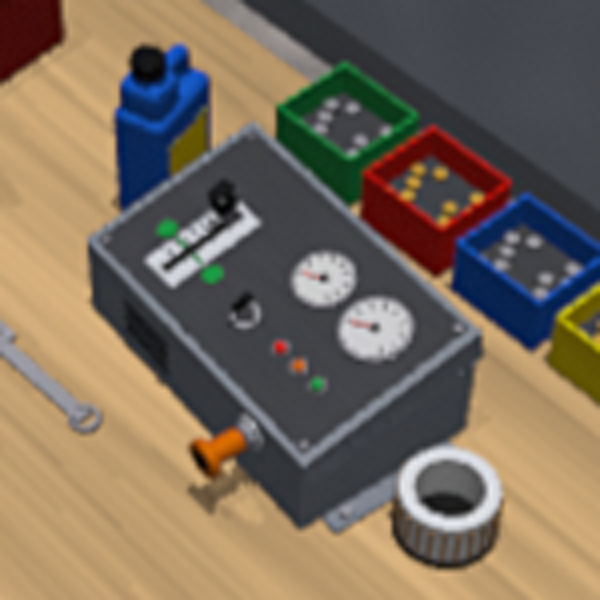

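```bash
python3 -c "
from h import *
a=dict(np.load('scene0.npz'));b=dict(np.load('side0.npz'))
A=lambda x,y:(220+(x+.5)/4-.5,170+(y+.5)/4-.5)
B=lambda x,y:(270+(x+.5)/4-.5,85+(y+.5)/4-.5)
P={'dot-':((289.1,247.4),(322.6,153.1)),'dot+':((287.7,271),(311.4,141.7)),
'f-':(A(358,83),B(304,444)),'f+':(A(346,458),B(105,238)),'b-':(A(123,52),B(458,327)),'gripthr':(A(210,320),B(223,195)),
'flange':(A(446,171),B(206,458)),'nut':(A(382,171),B(252,432))}
for k,(u,v) in P.items():
    x,r=tri([ray(a,u),ray(b,v)]);print(k,x.round(4),np.round(r,4))
"
```

```text
dot- [0.6085 0.1487 0.1128] [0.0006 0.0006]
dot+ [0.6152 0.2207 0.1132] [0.0005 0.0005]
f- [ 0.5414 -0.0488  0.1027] [0.0004 0.0004]
f+ [0.569  0.2581 0.1029] [0.0004 0.0004]
b- [ 0.7126 -0.0643  0.1406] [0.0006 0.0006]
gripthr [0.6508 0.1809 0.1633] [0.0005 0.0005]
flange [0.4818 0.0149 0.0716] [0.0006 0.0006]
nut [0.5305 0.0099 0.0715] [0.002 0.002]
```

```bash
cat >> h.py <<'E'
from scipy.spatial.transform import Rotation as Ro
YAW=np.deg2rad(-5.2)
CX=np.array([np.cos(YAW),np.sin(YAW),0]);CY=np.array([-np.sin(YAW),np.cos(YAW),0])
def Rt(sign=1): # tool x down, y = sign*CY
    x=np.array([0,0,-1.]);y=sign*CY;return Ro.from_matrix(np.c_[x,y,np.cross(x,y)])
def to(p,sign=1):
    s=get_state();q=s['orientation'];R=Ro.from_quat([q[1],q[2],q[3],q[0]])
    t=R.inv().apply(np.asarray(p)-s['tcp_pos'])/0.75
    r=(R.inv()*Rt(sign)).as_rotvec()/np.pi
    return dict(rot=r.round(4).tolist(),tr=t.round(4).tolist())
def st():
    s=get_state();print({k:np.round(s[k],4).tolist() for k in ['clock','tcp_pos','ft_force','grip_width','joint_pos']})
E
python3 -c "
from h import *
q=get_state()['orientation'];print(Ro.from_quat([q[1],q[2],q[3],q[0]]).as_matrix().round(3))
a=dict(np.load('scene0.npz'))
for n,uv,z in [('can',(318,377),.17),('bottlecap',(254,303),.2)]: print(n,onz(a,uv,z).round(3))
for s in (1,-1): print(to([.6505,.1815,.28],s))"
```

```text
[[-0.001  0.433  0.901]
 [-0.001  0.901 -0.433]
 [-1.    -0.001 -0.   ]]
can [0.556 0.52  0.17 ]
bottlecap [0.694 0.343 0.2  ]
{'rot': [-0.1136, -0.0001, 0.0004], 'tr': [-0.0854, -0.1726, 0.6771]}
{'rot': [0.8864, 0.0006, 0.0002], 'tr': [-0.0854, -0.1726, 0.6771]}
```

Emit:
{"fn": "apply_moves", "kwargs": {"deltas": [{"rotation": [0,0,0],"translation": [-0.085,0,0],"claw": 1},{"rotation": [-0.05,0,0],"translation": [-0.085,0,0.06],"claw": 1},{"rotation": [-0.1136,0,0],"translation": [-0.085,-0.05,0.2],"claw": 1},{"rotation": [-0.1136,0,0],"translation": [-0.085,-0.1,0.4],"claw": 1},{"rotation": [-0.1136,0,0],"translation": [-0.085,-0.1726,0.677],"claw": 1}], "squeeze": 15}}

```text
clock: 0.65
tcp_pos: [0.397, 0.3997, 0.2794]
orientation: [0.706, 0.031, 0.707, -0.032]
ft_force: [0.6, 0.5, 0.4]
grip_width: 0.0939
```

```bash
python3 -c "
from h import *
print(to([.6505,.1815,.28]));st()"
```

```text
{'rot': [0.0007, -0.0002, 0.0004], 'tr': [-0.0007, -0.2599, 0.3624]}
{'clock': 0.65, 'tcp_pos': [0.397, 0.3997, 0.2794], 'ft_force': [0.5931, 0.5103, 0.3683], 'grip_width': 0.0939, 'joint_pos': [0.6656, 0.2308, 1.4133, -0.0004, 1.4988, -0.8165]}
```

Emit:
{"fn": "apply_moves", "kwargs": {"deltas": [{"translation": [0,-0.26,0.3624],"rotation": [0,0,0],"claw": 1},{"translation": [0,-0.26,0.3624],"rotation": [0,0,0],"claw": 1},{"translation": [0,-0.26,0.3624],"rotation": [0,0,0],"claw": 1},{"translation": [0,-0.26,0.3624],"rotation": [0,0,0],"claw": 1},{"translation": [0,-0.26,0.3624],"rotation": [0,0,0],"claw": 1}]}}

```text
clock: 1.15
tcp_pos: [0.5866, 0.236, 0.2792]
orientation: [0.706, 0.031, 0.707, -0.032]
ft_force: [0.2, 0.7, 0.5]
grip_width: 0.094
```

Emit:
{"fn": "apply_moves", "kwargs": {"deltas": [{"translation": [0,-0.055,0.078],"rotation": [0,0,0],"claw": 1},{"translation": [0,-0.055,0.078],"rotation": [0,0,0],"claw": 1},{"translation": [0,-0.055,0.078],"rotation": [0,0,0],"claw": 1},{"translation": [0,-0.055,0.078],"rotation": [0,0,0],"claw": 1}]}}

```text
clock: 1.55
tcp_pos: [0.6408, 0.1896, 0.2784]
orientation: [0.705, 0.031, 0.708, -0.032]
ft_force: [0.0, -0.1, 0.0]
grip_width: 0.0941
```

```bash
python3 -c "
from h import *
snap('wrist','wrist1');print(to([.6505,.1815,.28]));st()
f=dict(np.load('wrist1.npz'));print([proj(f,p).round(0) for p in ([.6505,.1815,.160],[.6119,.1847,.113],[.501,.0135,.072])])"
```

```text
{'rot': [0.0007, -0.0009, 0.0002], 'tr': [-0.0016, -0.0105, 0.0146]}
{'clock': 1.6, 'tcp_pos': [0.6403, 0.1903, 0.2788], 'ft_force': [0.5911, -0.757, 0.5811], 'grip_width': 0.0938, 'joint_pos': [0.1847, 0.3982, 1.1696, 0.0001, 1.5766, -1.2975]}
[array([312., 210.]), array([313., 159.]), array([144.,  65.])]
```

View pics/wrist1.png

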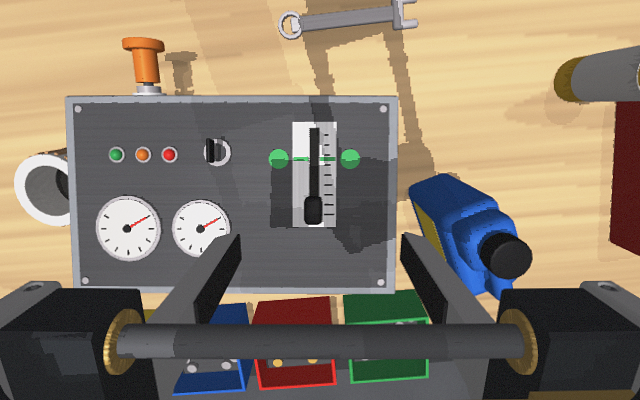

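The wrist view shows the grip at (313,210), and my estimate projects to (312,210). The knob waist is at about (146,65), and the estimate projects to (144,65). They agree, so I'll descend on the throttle.

Emit:
{"fn": "apply_moves", "kwargs": {"deltas": [{"translation": [0,-0.0105,0.0146],"rotation": [0,0,0],"claw": 0.6},{"translation": [0.05,-0.0105,0.0146],"rotation": [0,0,0],"claw": 0.6},{"translation": [0.1,-0.0105,0.0146],"rotation": [0,0,0],"claw": 0.6},{"translation": [0.14,-0.0105,0.0146],"rotation": [0,0,0],"claw": 0.6},{"translation": [0.14,-0.0105,0.0146],"rotation": [0,0,0],"claw": 0.6}]}}

```text
clock: 2.1
tcp_pos: [0.6469, 0.1815, 0.1693]
orientation: [0.702, 0.03, 0.711, -0.032]
ft_force: [0.2, -0.9, 0.7]
grip_width: 0.0581
```

```bash
python3 -c "
from h import *
snap('wrist','wrist2');print(to([.6505,.1815,.156]));st()"
```

```text
{'rot': [0.0011, -0.0021, 0.0006], 'tr': [0.0217, -0.0001, 0.0025]}
{'clock': 2.15, 'tcp_pos': [0.6488, 0.1818, 0.1723], 'ft_force': [0.3459, -0.0382, 0.8049], 'grip_width': 0.0572, 'joint_pos': [0.17, 0.4524, 1.3401, -0.0, 1.3559, -1.3134]}
```

View pics/wrist2.png

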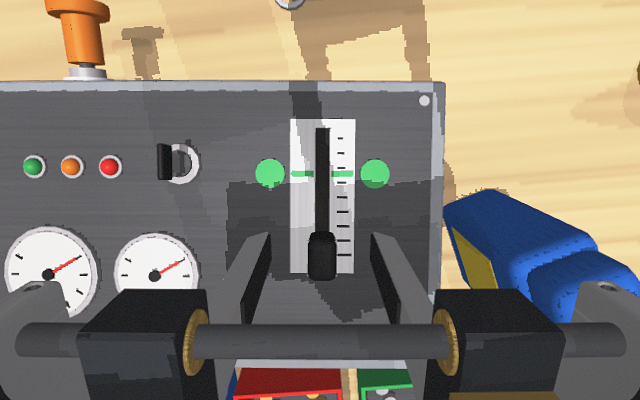

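The grip sits between the fingers at about (322,255). I'll descend the rest and close.

Emit:
{"fn": "apply_moves", "kwargs": {"deltas": [{"translation": [0.0217,0,0.0025],"rotation": [0,0,0],"claw": 0.6},{"translation": [0.0217,0,0.0025],"rotation": [0,0,0],"claw": 0.3},{"translation": [0.0217,0,0.0025],"rotation": [0,0,0],"claw": 0.0},{"translation": [0.0217,0,0.0025],"rotation": [0,0,0],"claw": 0.0},{"translation": [0.0217,0,0.0025],"rotation": [0,0,0],"claw": 0}], "squeeze": 12}}

```text
clock: 2.65
tcp_pos: [0.6512, 0.1817, 0.1575]
orientation: [0.705, 0.03, 0.708, -0.031]
ft_force: [0.5, -1.1, -0.0]
grip_width: 0.0279
```

```bash
python3 -c "
from h import *
snap('wrist','wrist3');print(to([.6505-.0458,.1815+.0042,.156-.010]));st()"
```

```text
{'rot': [0.0011, -0.0015, 0.0004], 'tr': [0.0153, -0.0001, -0.0619]}
{'clock': 2.7, 'tcp_pos': [0.651, 0.1817, 0.1572], 'ft_force': [0.5059, 0.0754, 0.3054], 'grip_width': 0.0243, 'joint_pos': [0.1694, 0.4634, 1.3595, -0.0, 1.3237, -1.3142]}
```

View pics/wrist3.png

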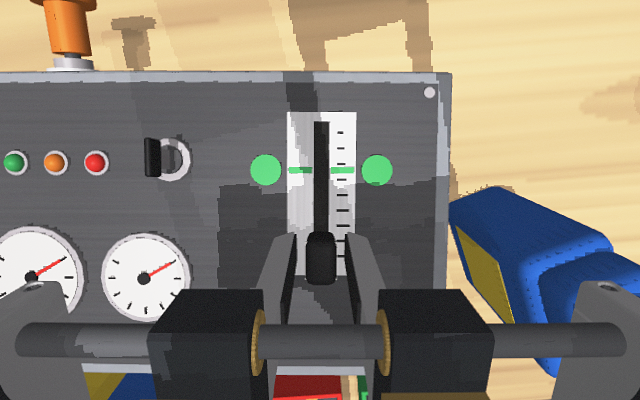

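The fingers are still closing evenly around the grip at (320,258). I'll give them more time.

Emit:
{"fn": "apply_moves", "kwargs": {"deltas": [{"translation": [0,0,0],"rotation": [0,0,0],"claw": 0},{"translation": [0,0,0],"rotation": [0,0,0],"claw": 0},{"translation": [0,0,0],"rotation": [0,0,0],"claw": 0}]}}

```text
clock: 3.0
tcp_pos: [0.6511, 0.182, 0.1576]
orientation: [0.705, 0.031, 0.708, -0.031]
ft_force: [-0.5, 0.4, 1.6]
grip_width: 0.0161
```

```bash
python3 -c "
from h import *
print(to([.6505-.0458,.1815+.0042,.157-.0098]));st()"
```

```text
{'rot': [0.0011, -0.0014, 0.0002], 'tr': [0.0141, -0.0004, -0.062]}
{'clock': 3.0, 'tcp_pos': [0.6511, 0.182, 0.1576], 'ft_force': [-0.4632, 0.3594, 1.5639], 'grip_width': 0.0161, 'joint_pos': [0.1695, 0.4631, 1.359, 0.0004, 1.3239, -1.314]}
```

Emit:
{"fn": "apply_moves", "kwargs": {"deltas": [{"translation": [0.004,0,-0.015],"rotation": [0,0,0],"claw": 0},{"translation": [0.007,0,-0.03],"rotation": [0,0,0],"claw": 0},{"translation": [0.0105,0,-0.046],"rotation": [0,0,0],"claw": 0},{"translation": [0.0138,-0.0004,-0.062],"rotation": [0,0,0],"claw": 0},{"translation": [0.0138,-0.0004,-0.062],"rotation": [0,0,0],"claw": 0}]}}

```text
clock: 3.5
tcp_pos: [0.6027, 0.1864, 0.1472]
orientation: [0.704, 0.031, 0.709, -0.031]
ft_force: [-2.3, 2.3, 0.1]
grip_width: 0.0158
```

```bash
python3 -c "
from h import *
snap('wrist','wrist4');print(to([.6505-.0458,.1815+.0042,.157-.0098]));st()
snap('scene','scene4');a=cv2.imread('pics/scene4.png')[170:320,220:370]
cv2.imwrite('pics/za4.png',cv2.resize(a,(600,600),interpolation=cv2.INTER_CUBIC))
"
```

```text
{'rot': [0.0011, -0.0025, 0.0], 'tr': [0.0, -0.0007, 0.0028]}
{'clock': 3.55, 'tcp_pos': [0.6026, 0.1864, 0.1472], 'ft_force': [-3.7455, 1.996, 1.2731], 'grip_width': 0.016, 'joint_pos': [0.1885, 0.4057, 1.4825, 0.0022, 1.2608, -1.2957]}
```

View pics/wrist4.png

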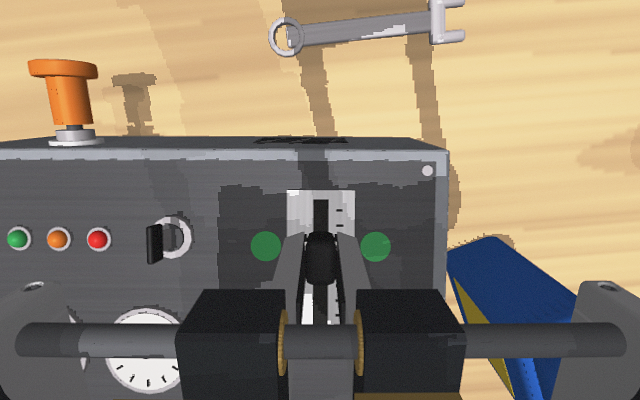

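View pics/za4.png

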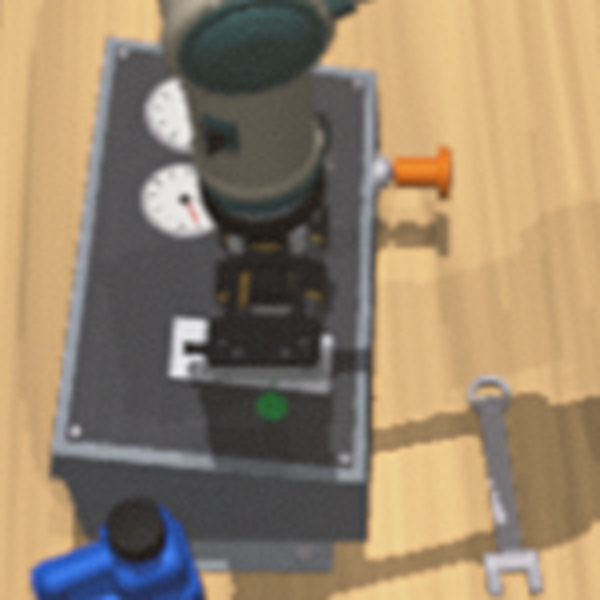

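```bash
python3 -c "
from h import *
rs={0:[],1:[]}
for n in ['scene0','side0','wrist1','wrist2','wrist4']:
    f=dict(np.load(n+'.npz'));im=f['image'];h=cv2.cvtColor(im,cv2.COLOR_RGB2HSV)
    k,l,s,ce=cv2.connectedComponentsWithStats(cv2.inRange(h,(45,110,80),(85,255,255)))
    for i,X in enumerate(([.6085,.1487,.1125],[.6152,.2207,.1125])):
        p=proj(f,X);d=np.linalg.norm(ce-p,axis=1);d[s[:,4]<15]=99;j=d.argmin();print(n,i,p.round(1),ce[j].round(1),s[j,4])
        if n!='wrist4' or 1: rs[i].append(ray(f,ce[j]))
for i in rs: x,r=tri(rs[i]);print(x.round(4),np.round(r,4))
f=dict(np.load('wrist4.npz'))
# grip top centre/edges for throttle at mark
m=np.array([.6119,.1847,.113]);n=-np.sin(np.deg2rad(12))*CX+[0,0,np.cos(np.deg2rad(12))];s=np.cos(np.deg2rad(12))*CX+[0,0,np.sin(np.deg2rad(12))]
for o in (-.012,0,.012): print([proj(f,m+n*hh+s*o).round(0).tolist() for hh in (.022,.054)])
f=dict(np.load('wrist3.npz'))
for o in (.047-.012,.047,.047+.012): print('w3',[proj(f,m+n*hh+s*o).round(0).tolist() for hh in (.022,.054)])
"
```

```text
scene0 0 [289.3 247.5] [289.1 247.4] 37
scene0 1 [287.9 271.2] [287.5 271.1] 43
side0 0 [322.8 153.1] [322.7 153.1] 24
side0 1 [311.5 141.8] [311.3 141.8] 21
wrist1 0 [277.4 159. ] [278.2 158.4] 313
wrist1 1 [348.7 159.2] [349.5 158.6] 309
wrist2 0 [268.4 173.7] [269.6 172.9] 663
wrist2 1 [372.9 174.5] [374.3 173.5] 666
wrist4 0 [264.2 245.9] [265.5 245.6] 718
wrist4 1 [373.3 246.5] [374.9 246.3] 714
[0.6084 0.1492 0.1124] [0.0012 0.0003 0.0005 0.0005 0.0003]
[0.615  0.2214 0.1128] [0.0016 0.0007 0.0005 0.0005 0.0004]
[[319.0, 234.0], [318.0, 245.0]]
[[319.0, 254.0], [318.0, 269.0]]
[[319.0, 274.0], [318.0, 292.0]]
w3 [[319.0, 229.0], [319.0, 239.0]]
w3 [[319.0, 249.0], [319.0, 263.0]]
w3 [[319.0, 269.0], [319.0, 287.0]]
```

```bash
python3 -c "
import cv2
a=cv2.imread('pics/wrist4.png')[215:305,270:370];cv2.imwrite('pics/z4.png',cv2.resize(cv2.convertScaleAbs(a,alpha=2.5,beta=0),(600,540),interpolation=cv2.INTER_CUBIC))"
```

```text
(no output)
```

View pics/z4.png

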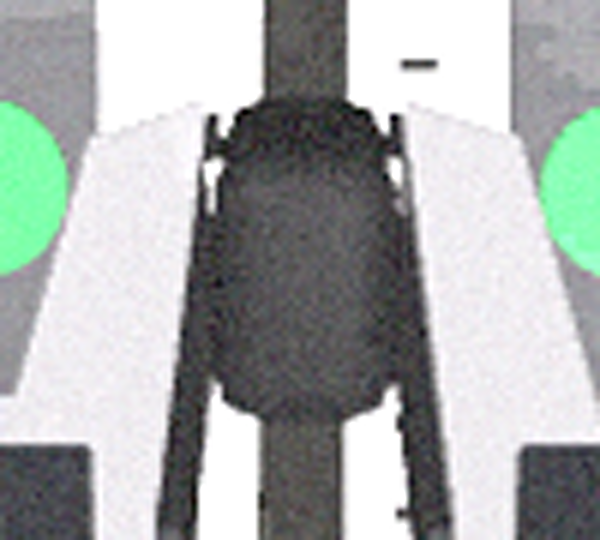

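The block's front is at row 231 against 234 expected, and its back is at row 285 against 292. That puts it about 2.5 mm past the mark toward idle, so I'll nudge it up the slot and release.

Emit:
{"fn": "apply_moves", "kwargs": {"deltas": [{"translation": [-0.0006,0,0.0033],"rotation": [0,0,0],"claw": 0},{"translation": [-0.0006,0,0.0033],"rotation": [0,0,0],"claw": 0},{"translation": [-0.0006,0,0.0033],"rotation": [0,0,0],"claw": 0},{"translation": [-0.0006,0,0.0033],"rotation": [0,0,0],"claw": 0},{"translation": [-0.0006,0,0.0033],"rotation": [0,0,0],"claw": 0}]}}

```text
clock: 4.1
tcp_pos: [0.6052, 0.1862, 0.1477]
orientation: [0.703, 0.031, 0.709, -0.031]
ft_force: [-3.2, 2.3, 3.0]
grip_width: 0.0159
```

Emit:
{"fn": "apply_moves", "kwargs": {"deltas": [{"translation": [0,0,0],"rotation": [0,0,0],"claw": 0.2},{"translation": [0,0,0],"rotation": [0,0,0],"claw": 0.4},{"translation": [0,0,0],"rotation": [0,0,0],"claw": 0.6},{"translation": [0,0,0],"rotation": [0,0,0],"claw": 0.6}]}}

```text
clock: 4.5
tcp_pos: [0.6056, 0.1859, 0.1476]
orientation: [0.704, 0.031, 0.709, -0.031]
ft_force: [-0.4, 0.1, -0.2]
grip_width: 0.0395
```

Emit:
{"fn": "apply_moves", "kwargs": {"deltas": [{"translation": [-0.05,0,0],"rotation": [0,0,0],"claw": 0.6},{"translation": [-0.1,0,0],"rotation": [0,0,0],"claw": 0.6},{"translation": [-0.13,0,0],"rotation": [0,0,0],"claw": 0.6},{"translation": [-0.13,0,0],"rotation": [0,0,0],"claw": 0.6},{"translation": [-0.13,0,0],"rotation": [0,0,0],"claw": 0.6}]}}

```text
clock: 5.0
tcp_pos: [0.6063, 0.1857, 0.2447]
orientation: [0.704, 0.031, 0.709, -0.031]
ft_force: [-0.6, 0.8, -0.3]
grip_width: 0.0562
```

```bash
python3 -c "
from h import *
f=snap('wrist','wrist5');st()
a=cv2.imread('pics/wrist5.png')[130:280,230:430];cv2.imwrite('pics/z5.png',cv2.resize(cv2.convertScaleAbs(a,alpha=2,beta=0),(800,600),interpolation=cv2.INTER_CUBIC))
m=np.array([.6117,.1853,.1126]);n=-np.sin(np.deg2rad(12))*CX+[0,0,np.cos(np.deg2rad(12))];s=np.cos(np.deg2rad(12))*CX+[0,0,np.sin(np.deg2rad(12))]
for o in (-.012,0,.012): print([((proj(f,m+n*hh+s*o)-[230,130])*4).round(0).tolist() for hh in (.022,.054)])
"
```

```text
{'clock': 5.05, 'tcp_pos': [0.6057, 0.1856, 0.2437], 'ft_force': [0.186, 0.1365, -0.745], 'grip_width': 0.0562, 'joint_pos': [0.1866, 0.3582, 1.316, 0.0017, 1.4772, -1.2968]}
[[361.0, 235.0], [362.0, 240.0]]
[[361.0, 290.0], [361.0, 301.0]]
[[361.0, 344.0], [361.0, 362.0]]
```

View pics/z5.png

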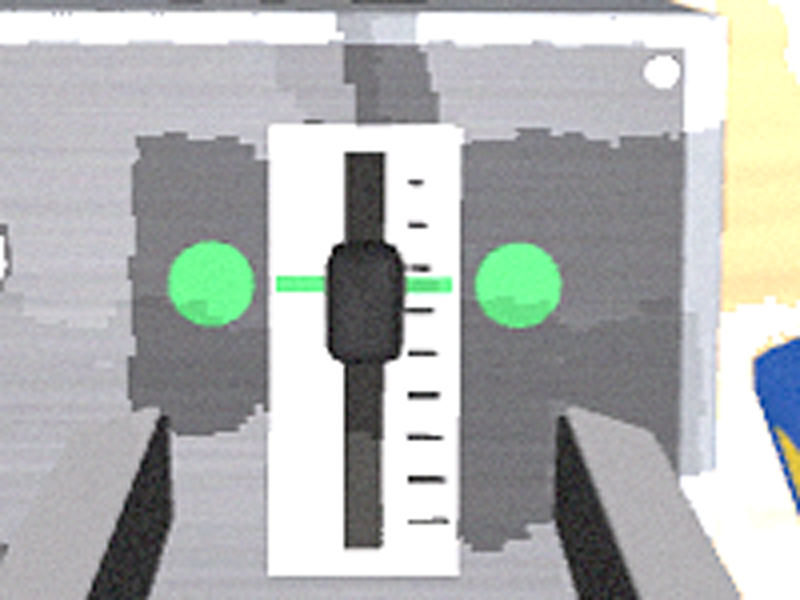

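The grip spans rows 239–364 against 240–362 expected at the mark, so the throttle is set. Next I'll move above the choke knob.

```bash
python3 -c "
from h import *
print(to([.497,.0136,.22]))
a=dict(np.load('scene0.npz'));print(onz(a,(220+488/4,170+390/4),.005))"
```

```text
{'rot': [0.001, -0.0032, 0.0003], 'tr': [0.033, -0.2412, -0.124]}
[0.46300148 0.16672981 0.005     ]
```

Emit:
{"fn": "apply_moves", "kwargs": {"deltas": [{"translation": [0.015,-0.12,-0.062],"rotation": [0,-0.0032,0],"claw": 0.8},{"translation": [0.033,-0.2412,-0.124],"rotation": [0,-0.0032,0],"claw": 0.8},{"translation": [0.033,-0.2412,-0.124],"rotation": [0,-0.0032,0],"claw": 0.8},{"translation": [0.033,-0.2412,-0.124],"rotation": [0,-0.0032,0],"claw": 0.8},{"translation": [0.033,-0.2412,-0.124],"rotation": [0,-0.0032,0],"claw": 0.8}]}}

```text
clock: 5.55
tcp_pos: [0.492, 0.0103, 0.2174]
orientation: [0.704, 0.031, 0.709, -0.033]
ft_force: [-0.0, -0.2, 0.4]
grip_width: 0.0752
```

```bash
python3 -c "
from h import *
f=snap('wrist','wrist6');st();print(to([.497,.0136,.22]))
print([proj(f,np.array([.5007,.0136,.072+dz])+CX*d).round(0).tolist() for d,dz in ((.032,0),(.022,0),(.018,0.012),(-.014,0.02),(-.024,.02))])
"
```

```text
{'clock': 5.6, 'tcp_pos': [0.4938, 0.0114, 0.218], 'ft_force': [-0.36, -0.1813, 0.2647], 'grip_width': 0.0754, 'joint_pos': [-0.1163, 0.1553, 1.6626, -0.0021, 1.3285, -1.5953]}
{'rot': [-0.0002, -0.0015, 0.0006], 'tr': [-0.0027, 0.0033, 0.004]}
[[325.0, 231.0], [325.0, 221.0], [325.0, 221.0], [325.0, 191.0], [325.0, 181.0]]
```

View pics/wrist6.png

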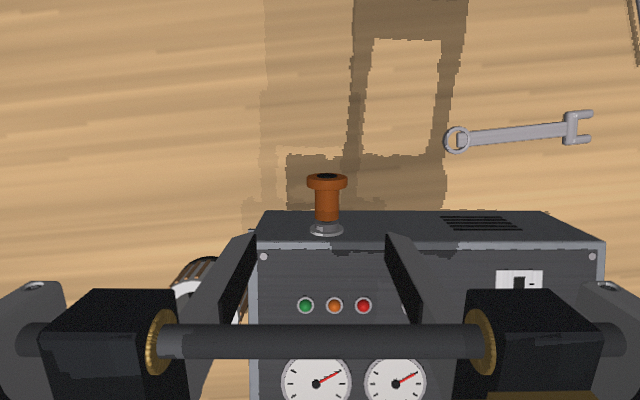

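The knob is at about (327,190) and the prediction was (325,190), so the y correction is about +1 mm. The nut is at (327,230). Descending.

```bash
python3 -c "
from h import *
print(to([.497,.0145,.064]))"
```

```text
{'rot': [-0.0002, -0.0015, 0.0006], 'tr': [0.2053, 0.0049, 0.0049]}
```

Emit:
{"fn": "apply_moves", "kwargs": {"deltas": [{"translation": [0.03,0.0049,0.0045],"rotation": [0,-0.0015,0],"claw": 0.8},{"translation": [0.08,0.0049,0.0045],"rotation": [0,-0.0015,0],"claw": 0.8},{"translation": [0.13,0.0049,0.0045],"rotation": [0,-0.0015,0],"claw": 0.8},{"translation": [0.135,0.0049,0.0045],"rotation": [0,-0.0015,0],"claw": 0.8},{"translation": [0.135,0.0049,0.0045],"rotation": [0,-0.0015,0],"claw": 0.8}]}}

```text
clock: 6.1
tcp_pos: [0.4968, 0.0155, 0.1158]
orientation: [0.705, 0.032, 0.707, -0.032]
ft_force: [0.1, 0.5, 0.9]
grip_width: 0.0759
```

```bash
python3 -c "
from h import *
f=snap('wrist','wrist7');st();print(to([.497,.0145,.064]))
print([proj(f,np.array([.5007,.0145,.072+dz])+CX*d).round(0).tolist() for d,dz in ((.032,0),(.022,0),(.018,0.012),(-.014,0.02),(-.024,.02))])
"
```

```text
{'clock': 6.15, 'tcp_pos': [0.498, 0.0152, 0.1171], 'ft_force': [0.8951, -0.7926, -0.4931], 'grip_width': 0.0748, 'joint_pos': [-0.108, 0.2412, 1.8205, -0.0018, 1.0795, -1.5874]}
{'rot': [0.0001, 0.0001, 0.0005], 'tr': [0.0708, -0.001, -0.0012]}
[[319.0, 275.0], [319.0, 263.0], [319.0, 265.0], [319.0, 224.0], [319.0, 209.0]]
```

View pics/wrist7.png

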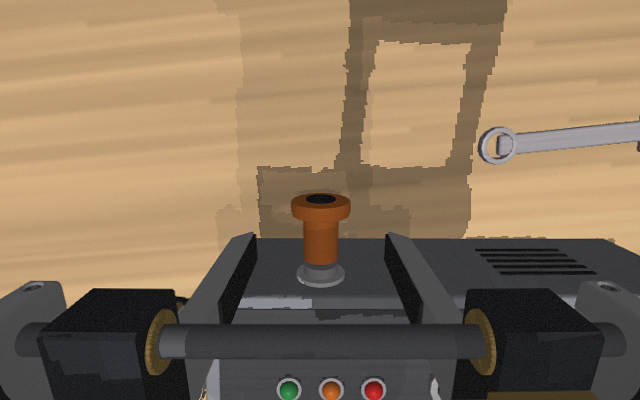

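The knob is centred at column 321, with its waist from row 221 to 264, which matches the prediction. I'll descend to the waist and close.

Emit:
{"fn": "apply_moves", "kwargs": {"deltas": [{"translation": [0.03,-0.001,-0.0012],"rotation": [0,0,0],"claw": 0.8},{"translation": [0.06,-0.001,-0.0012],"rotation": [0,0,0],"claw": 0.8},{"translation": [0.0708,-0.001,-0.0012],"rotation": [0,0,0],"claw": 0.8},{"translation": [0.0708,-0.001,-0.0012],"rotation": [0,0,0],"claw": 0.5},{"translation": [0.0708,-0.001,-0.0012],"rotation": [0,0,0],"claw": 0.0}], "squeeze": 35}}

```text
clock: 6.65
tcp_pos: [0.4984, 0.0145, 0.0654]
orientation: [0.707, 0.031, 0.705, -0.033]
ft_force: [0.3, 0.2, 0.1]
grip_width: 0.0626
```

Emit:
{"fn": "apply_moves", "kwargs": {"deltas": [{"translation": [0,0,0],"rotation": [0,0,0],"claw": 0},{"translation": [0,0,0],"rotation": [0,0,0],"claw": 0},{"translation": [0,0,0],"rotation": [0,0,0],"claw": 0},{"translation": [0,0,0],"rotation": [0,0,0],"claw": 0},{"translation": [0,0,0],"rotation": [0,0,0],"claw": 0}]}}

```text
clock: 7.15
tcp_pos: [0.4985, 0.0154, 0.0655]
orientation: [0.707, 0.032, 0.705, -0.032]
ft_force: [0.4, 0.3, 2.6]
grip_width: 0.0233
```

```bash
python3 -c "
from h import *
f=snap('wrist','wrist8');st();print(to(get_state()['tcp_pos']-.035*CX))
"
```

```text
{'clock': 7.2, 'tcp_pos': [0.4985, 0.0153, 0.0655], 'ft_force': [0.086, 3.2791, 1.1175], 'grip_width': 0.0232, 'joint_pos': [-0.1091, 0.2983, 1.8926, 0.0003, 0.9476, -1.5888]}
{'rot': [-0.0002, 0.001, -0.0001], 'tr': [-0.0001, -0.0, -0.0467]}
```

View pics/wrist8.png

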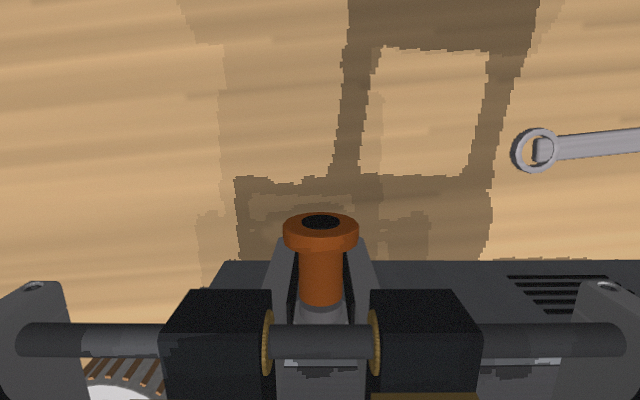

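The waist is gripped at 23 mm, with the flange ahead of the pads at (321,232). Now I'll pull it out 35 mm.

Emit:
{"fn": "apply_moves", "kwargs": {"deltas": [{"translation": [0,0,-0.01],"rotation": [0,0,0],"claw": 0},{"translation": [0,0,-0.02],"rotation": [0,0,0],"claw": 0},{"translation": [0,0,-0.03],"rotation": [0,0,0],"claw": 0},{"translation": [0,0,-0.04],"rotation": [0,0,0],"claw": 0},{"translation": [0,0,-0.0467],"rotation": [0,0,0],"claw": 0}]}}

```text
clock: 7.7
tcp_pos: [0.4678, 0.0182, 0.0656]
orientation: [0.711, 0.032, 0.702, -0.032]
ft_force: [9.7, 1.6, -10.2]
grip_width: 0.023
```

Emit:
{"fn": "apply_moves", "kwargs": {"deltas": [{"translation": [0,0,0],"rotation": [0,0,0],"claw": 0},{"translation": [0,0,0],"rotation": [0,0,0],"claw": 0}]}}

```text
clock: 7.9
tcp_pos: [0.4715, 0.0179, 0.0657]
orientation: [0.714, 0.032, 0.699, -0.033]
ft_force: [7.2, 0.3, -8.7]
grip_width: 0.023
```

```bash
python3 -c "
from h import *
f=snap('wrist','wrist9');st();print((get_state()['tcp_pos']-[.4985,.0153,.0655])@CX)
snap('side','side9');a=cv2.imread('pics/side9.png')[85:235,270:420]
cv2.imwrite('pics/zs9.png',cv2.resize(a,(600,600),interpolation=cv2.INTER_CUBIC))
snap('scene','scene9');a=cv2.imread('pics/scene9.png')[170:320,220:370]
cv2.imwrite('pics/za9.png',cv2.resize(a,(600,600),interpolation=cv2.INTER_CUBIC))
"
```

```text
{'clock': 7.95, 'tcp_pos': [0.4715, 0.0179, 0.0656], 'ft_force': [9.4406, 0.7302, -8.5039], 'grip_width': 0.023, 'joint_pos': [-0.1106, 0.2547, 1.9607, 0.0012, 0.9061, -1.5902]}
-0.027167633935892072
```

View pics/wrist9.png

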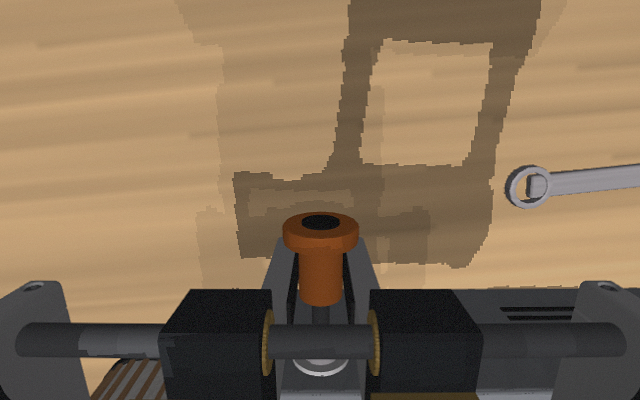

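View pics/zs9.png

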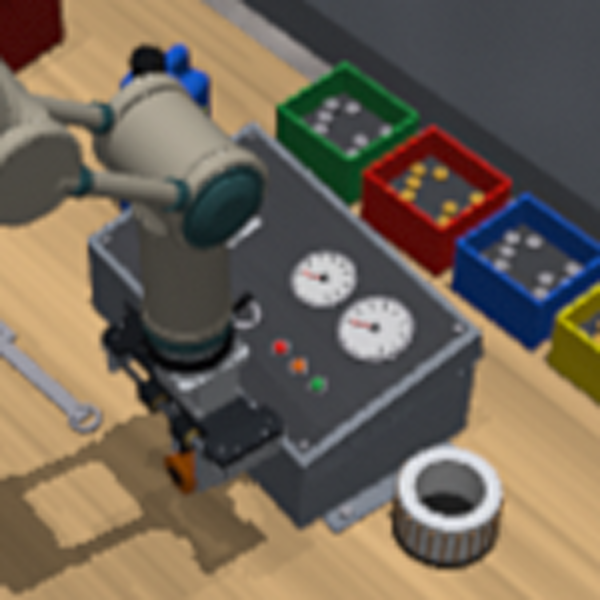

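View pics/za9.png

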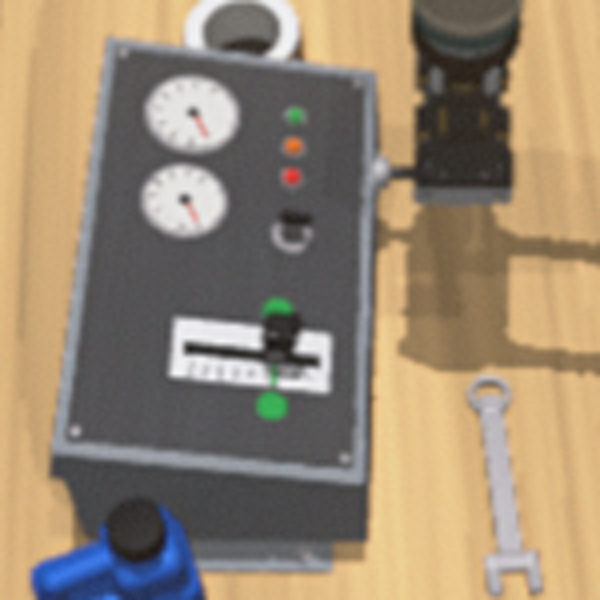

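The knob is firmly held, and its place in the wrist image hasn't changed. The spring sags the arm, though, so the choke is only about 27 mm out. I'll command further to make that up.

```bash
python3 -c "
from h import *
print(to(get_state()['tcp_pos']-.012*CX))"
```

```text
{'rot': [-0.0003, 0.0064, -0.0002], 'tr': [-0.0003, -0.0, -0.016]}
```

Emit:
{"fn": "apply_moves", "kwargs": {"deltas": [{"translation": [0,0,-0.005],"rotation": [0,0.006,0],"claw": 0},{"translation": [0,0,-0.01],"rotation": [0,0.006,0],"claw": 0},{"translation": [0,0,-0.016],"rotation": [0,0.006,0],"claw": 0},{"translation": [0,0,-0.016],"rotation": [0,0.006,0],"claw": 0},{"translation": [0,0,-0.016],"rotation": [0,0.006,0],"claw": 0}]}}

```text
clock: 8.55
tcp_pos: [0.464, 0.0186, 0.0656]
orientation: [0.71, 0.033, 0.703, -0.032]
ft_force: [8.1, 0.5, -8.6]
grip_width: 0.0232
```

```bash
python3 -c "
from h import *
f=snap('wrist','wrist10');st();print((get_state()['tcp_pos']-[.4985,.0153,.0655])@CX);print(to(get_state()['tcp_pos']))
a=cv2.imread('pics/wrist10.png')[200:400,220:420]
cv2.imwrite('pics/zw10.png',cv2.resize(cv2.convertScaleAbs(a,alpha=1.8,beta=0),(600,600),interpolation=cv2.INTER_CUBIC))
snap('scene','scene10');a=cv2.imread('pics/scene10.png')[195:232,305:355]
cv2.imwrite('pics/za10.png',cv2.resize(a,(800,592),interpolation=cv2.INTER_CUBIC))
"
```

```text
{'clock': 8.6, 'tcp_pos': [0.464, 0.0186, 0.0656], 'ft_force': [8.0275, 1.3625, -8.8904], 'grip_width': 0.0234, 'joint_pos': [-0.1107, 0.2497, 1.9682, 0.0012, 0.9134, -1.5902]}
-0.03465121847426827
{'rot': [-0.0004, 0.0033, -0.0002], 'tr': [0.0, 0.0, 0.0]}
```

View pics/zw10.png

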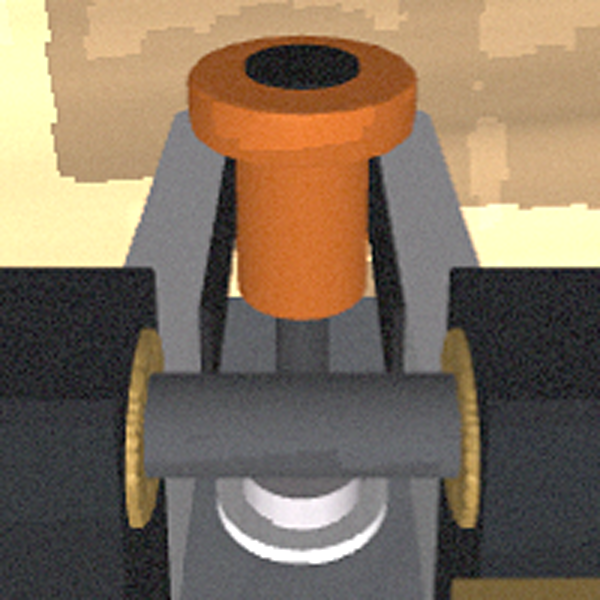

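View pics/za10.png

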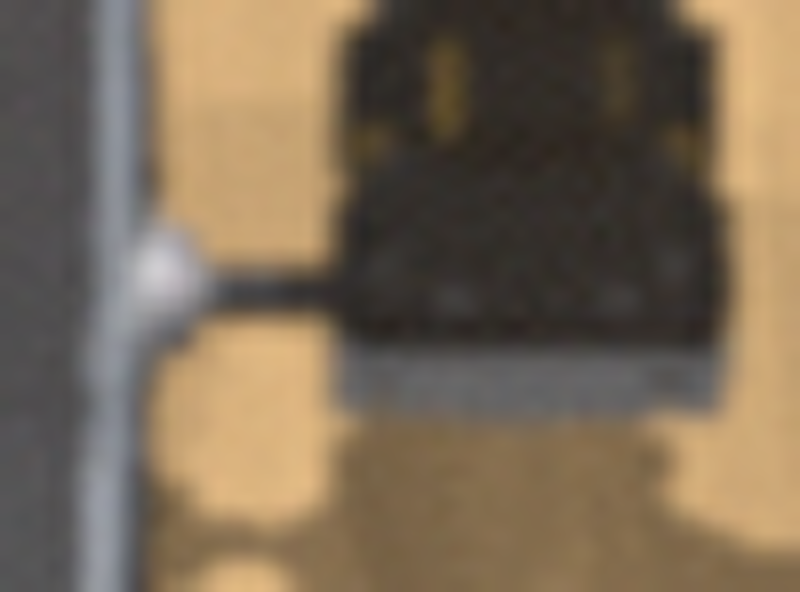

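```bash
python3 -c "
from h import *
snap('side','side10');st();print((get_state()['tcp_pos']-[.4985,.0153,.0655])@CX)
for n in ('side0','side10'):
    a=cv2.imread(f'pics/{n}.png')[185:215,300:340]
    cv2.imwrite(f'pics/zz{n}.png',cv2.resize(a,(800,600),interpolation=cv2.INTER_CUBIC))
f=dict(np.load('wrist10.npz'))
def circ(X,r): return [((proj(f,X+r*np.array([0,0,1])*c+r*CY*s)-[220,200])*3).round(0).tolist() for c,s in ((1,0),(-1,0),(0,1),(0,-1))]
g=np.array([.5007,.0145,.072])
print('nut',circ(g+.022*CX,.012));
for t in (.03,.035,.04): print(t,'flange outer',circ(g-(t+.024)*CX,.02),'waist in',circ(g+(.018-t)*CX,.012))
"
```

```text
{'clock': 8.7, 'tcp_pos': [0.4641, 0.0186, 0.0656], 'ft_force': [9.0168, 1.2095, -8.6892], 'grip_width': 0.0232, 'joint_pos': [-0.1107, 0.2497, 1.9681, 0.0011, 0.9133, -1.5901]}
-0.034592688566539194
nut [[297.0, 502.0], [297.0, 414.0], [358.0, 455.0], [236.0, 456.0]]
0.03 flange outer [[296.0, 144.0], [297.0, 56.0], [411.0, 95.0], [181.0, 95.0]] waist in [[296.0, 345.0], [297.0, 270.0], [361.0, 305.0], [232.0, 305.0]]
0.035 flange outer [[296.0, 114.0], [297.0, 31.0], [412.0, 68.0], [180.0, 68.0]] waist in [[296.0, 320.0], [297.0, 248.0], [362.0, 282.0], [231.0, 282.0]]
0.04 flange outer [[296.0, 83.0], [296.0, 6.0], [413.0, 40.0], [179.0, 40.0]] waist in [[296.0, 295.0], [297.0, 225.0], [362.0, 258.0], [231.0, 258.0]]
```

View pics/zzside10.png

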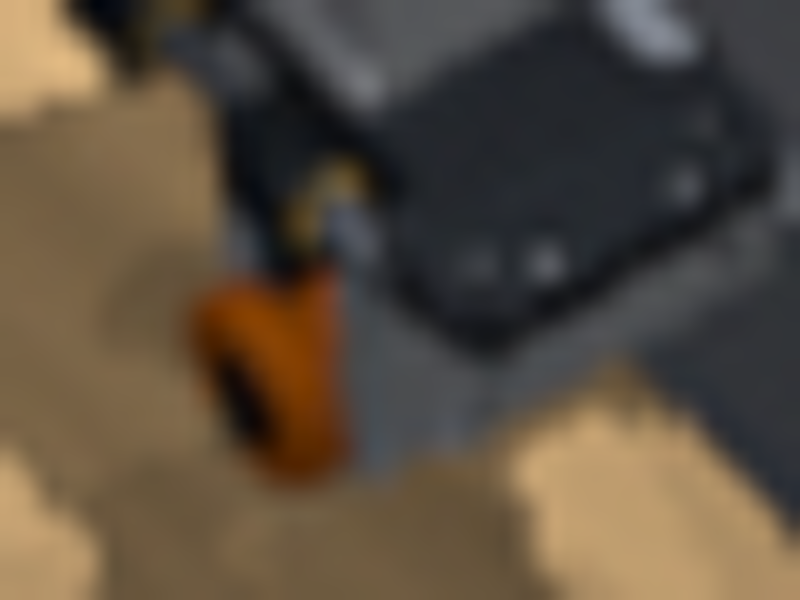

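View pics/zzside0.png

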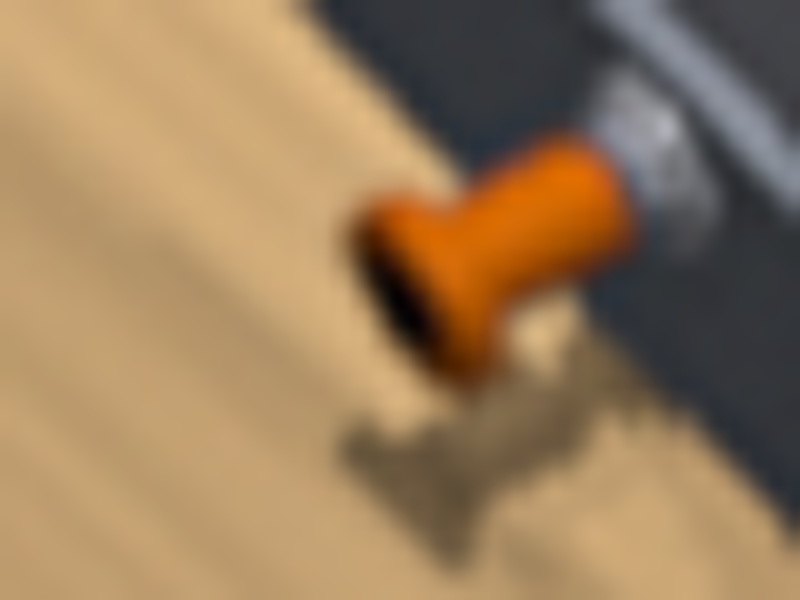

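```bash
python3 -c "
from h import *
f=dict(np.load('side0.npz'));g=np.array([.5007,.0145,.072])
p0=proj(f,g-.024*CX)
for t in (.03,.035,.04): print(t,(proj(f,g-(t+.024)*CX)-p0).round(2))
for i in range(12): grab_frame('wrist')
snap('scene','sceneF');st();print((get_state()['tcp_pos']-[.4985,.0153,.0655])@CX, np.abs(get_state()['joint_vel']).max())"
```

```text
0.03 [-6.88  4.02]
0.035 [-8.04  4.7 ]
0.04 [-9.2   5.37]
{'clock': 9.35, 'tcp_pos': [0.4641, 0.0186, 0.0656], 'ft_force': [8.7725, 1.7581, -8.3034], 'grip_width': 0.023, 'joint_pos': [-0.1107, 0.2497, 1.9681, 0.0011, 0.9133, -1.5902]}
-0.03458732409718441 0.0017026732973963515
```

View pics/sceneF.png

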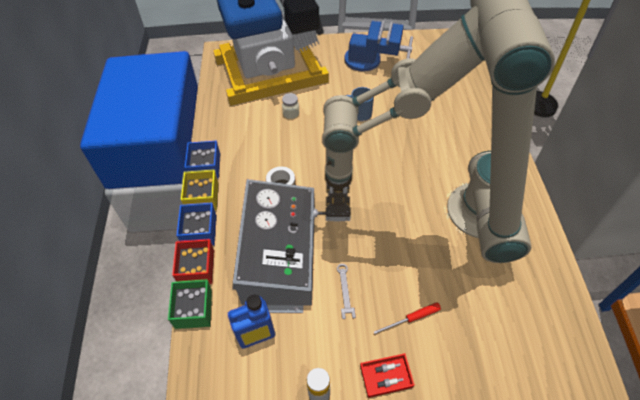

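The side view's flange shift of (-8, +5.2) px matches about 36 mm of travel, and the arm measures 34.6 mm, steady. The scene view shows everything else in place and the throttle at its mark at (289,256). Handing in.

```bash
python3 -c "
from h import *
print(hand_in());st()"
```

```text
the job is handed in; nothing more can be done
None
the job is handed in; nothing more can be done
```

The throttle is at the green start mark, and the gripper is still holding the choke out at about the half-choke position. I handed the job in at about 9.4 s; no verdict is reported.

- **Throttle:** I slid it back to the mark, nudged it about 2.5 mm to correct an overshoot, and released it. In the wrist picture from above, the grip sat within about 1 mm of where it should be. The last scene picture still shows it at the mark.
- **Choke:** The arm measured 34.6 mm of pull, holding steady against about 9 N, which matches the expected spring force at the white ring. The wrist picture agreed with about 35 mm, and the side view gave about 36 mm. The first pull settled at only 27 mm because the spring sagged the arm, so I pulled further.
- **Not confirmed:** I never saw the white ring itself. The gripper hid it in the wrist view, and the scene view was too coarse to tell it from the nut, so the choke position rests on the measurements above.
- **Other items:** The scene view shows everything else that is in view in its place; the gripper arm partly hides the mug.

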